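# Clamp a blank in the burning jig with its slotted cam screw

## Task

The blank ply disc lies loose in the burning jig. Take the flat screwdriver from its rack, seat the blade in the slot of the jig's clamp screw and turn it clockwise until the cam holds the disc tight against the V stop: tight enough to stay put, but stop as soon as it grips so that the rim is not crushed and the slot not torn up, and lean on the driver only gently. Then hang the screwdriver back upright in the middle hole of the rack, where it came from, and leave the other things on the bench alone.

Things in the scene. Friction and masses are not known exactly. Their poses are not given: they have to be found in the camera images.
- jig: Burning jig, fixed: plywood base 124 x 104 x 12 mm. Along its x axis lie the clamp screw (35 mm to -x of the origin), the blank disc (about 5 mm to -x) and, at +x, a 9 mm high aluminium V stop with two cap screws. The stop was set by hand, so the angle at which the cam grips differs by up to 0.75 rad between runs and has to be felt. Origin: on the bench, under the base's middle; z up.
- clamp_screw: Steel slotted cam screw of the jig, axis vertical. Cheese head 16 mm wide, top 26 mm above the bench; one slot right across it, 2.8 mm wide, 3.6 mm deep, edges chamfered 0.9 mm. Under the head a 15 mm round cam, 3.5 mm off centre towards body +y, presses on the disc's rim. It turns without rising or sinking. Origin: centre of the head's top, on the axis; x along the slot, z up.
- clamp_turn (a joint): Turn of the clamp screw, rad, growing clockwise seen from above; starts at 0 to 0.15, cam clear; end stop 1.8. The disc is gripped somewhere from 0.4 to 1.3. Up to there it takes 0.06 N m; then the moment climbs over the next 0.3 rad of hand turn: 0.11 to 0.14 N m is a good grip (10 to 18 N on the rim), over 0.17 is too much. The hand leads the screw by 0.1 to 0.3 rad. Stays where left.
- blank_disc: Plain round plywood blank, 45 mm diameter, 6 mm thick, lying loose on the jig's base between the cam and the V stop. Origin: centre of its underside; z up.
- screwdriver: Flat screwdriver, 179 mm, 0.2 kg, upright in the rack, handle up. Handle 84 mm long, squarish, 26 mm (body x) by 24 mm (body z); shaft 5.5 mm; flared blade 11 mm wide (along body x), 2 mm thick (along z), straight for 9 mm. Body y runs from blade to handle (up in the rack). Centre line at z = +12 mm in the body; handle from y = 5.5 to 89.5 mm, blade tip at y = -89.5 mm.
- blade_tip (a point): Middle of the screwdriver blade's end, on the tool's centre line; axes as the screwdriver's (x along the blade's width).
- tool_rack: Wooden bench rack, fixed: a board 52 x 150 x 18 mm on two legs, top 110 mm above the bench, with three vertical through holes in a row along its y axis, 42 mm apart: 9, 14 and 18 mm wide. Origin: on the bench, under the middle hole; z up.
- rack_hole (a point): Mouth of the rack's middle hole, 14 mm wide with a 1.5 mm chamfer, 110 mm above the bench. The screwdriver hangs in it with the lower end of its handle resting on the board, so its blade tip is 95 mm below the mouth.
- sanding_block: Cork sanding block, 64 x 105 x 31 mm, a bystander to the left of the jig. Origin: centre of underside.
- finished_disc: Finished ply disc with a burned flower, 50 mm diameter, 6 mm thick, a bystander to the left of the jig. Origin: centre of underside.
- tip_tin: Closed flat tin, 67 x 98 x 24 mm, a bystander behind the jig. Origin: centre of underside.
There are look-alikes about, which are no part of the job. Of the things that look like the screwdriver, the smaller one is meant.

How it is judged:
By the outcome, as a careful person would: the job done as asked, in the order asked, and still so for the second after the job is handed in, with the robot touching nothing.
It also fails if it takes over 58 s, if anything falls off the work surface, if the arm or the gripper's body presses on something with over 40 N, if the wrist force passes 120 N, or if a joint passes its speed limit or range.

## Robot

A 7-joint arm with a two-finger parallel gripper is mounted at the origin on a cart in front of the work surface, level with it; the furniture and walls round the work are solid. World frame = base frame: x ahead of the robot, y to its left, z up, the work surface at z = 0. Lengths are in mm, angles in rad, forces in N, time in s.
With the tool pointing down it reaches from about 400 to 900 mm from the base axis. Payload 5.6 kg.
Tool frame: the origin (TCP) lies on the centre line of the jaws, within the pads' length; the fingertips stand 8 mm ahead of it and the grasp point (between the pads) lies 11 mm behind it; z points along the fingers, y is the line along which they close (so a half turn about z gives the same grasp; the last joint's range is limited). The gripper opens to 92 mm and grips with 3 to 60 N. Pads are 20 mm wide; open, the fingers measure 128 mm over their backs; the gripper's body (75 mm by 189 mm) begins 69 mm behind the grasp point.
Start: joints at [-1.311, 0.468, -0.012, 1.603, 0.006, 1.071, -0.056], TCP at [193.867, 620.423, 222.592] pointing down, gripper open.
Joint ranges: [-2.53, 2.53], [-0.31, 2.02], [-1.57, 1.55], [0.28, 2.44], [-1.29, 4.43], [0.15, 1.84], [-2.92, 2.92]. Speed limits (rad/s): [2.57, 2.57, 3.14, 3.14, 3.14, 3.14, 3.14].

## Interface

Orientations are given as a unit quaternion [w, x, y, z].
In Python, from plant import env, eoat, kin, optics, order, sensors gives the robot as it stands. The module is installed in compiled form; this text tells all that it offers. Calls block until the motion is done:
- env.reach(position, orientation): joint-space move of the TCP to a pose.
- env.move_linear(position, rotation=None, v=150, guard=None): straight line of the TCP; rotation=None keeps the orientation; v is the mean speed in mm/s. With guard (N) it stops when the force on the tool has changed by that much, and returns True; else False.
- env.goto_joints(angles): joint-space move.
- eoat.move_gripper(opening, force=None): finger opening in mm; force is the grip in N (None keeps the last); returns when the fingers have stopped.
- env.sleep(seconds).
- kin.solve_ik(position, orientation): joint angles nearest the present ones, or None.
- optics.grab_frame(name): name is "scene" or "top" or "wrist"; returns (picture, depth): 400x640x3 uint8, blue, green, red; 400x640 float32, mm along the optical axis (not along the pixel's ray), 0 where there is no reading.
- optics.camera_params(name): a dict with "intrinsics" (3x3 intrinsics, pixels), "k1" (the pictures are not rectified: a ray, as slopes to the right and down, at radius r is drawn at 1 + k1 r^2 times it, then the intrinsics apply), "rvec" (rotation vector, rad) and "tvec" (3), from world to camera coordinates, as OpenCV has them. Camera axes: x right, y down, z forward; pixel columns grow to the right and rows downward; lengths in mm; the calibration is good to about 2 mm. A picture is of the moment at which its call begins: read the wrist's pose just before it. camera_params takes no time and is no camera call; for the wrist camera it gives the pose at the moment of the call.
A pose or a line that the arm cannot do raises env.MotionError and nothing moves.
- order.finish_job(): hands the job in; it is judged then, once.
Readings, each from a call of its own:
- sensors.current_time(): time.
- sensors.current_joint_positions(): joint angles.
- sensors.current_qvel(): joint speeds.
- sensors.current_joint_torque(): joint torques, N m.
- sensors.current_position(): TCP position.
- sensors.current_tcp_rot(): TCP orientation.
- sensors.current_contact_force(): force on the tool from outside, world axes, zero at the start.
- sensors.current_wrist_torque(): the same for the moment, N m.
- sensors.current_width(): finger opening in mm.
- sensors.current_finger_force(): force on a finger pad.
Only numpy, scipy, OpenCV 4.12 (cv2) and the standard library are available. Lean on these libraries where they do the work, as an engineer would, in place of code of your own. Each camera call takes 0.05 s, during which the arm holds its last target. There are 200 camera calls.

## Working session

There is one attempt and no reset: what is moved stays moved. The work goes in short steps, each a Python script; the robot and the scene stay as the last script left them, time stands still between calls to the robot, and variables do not carry over. Pictures are saved under pics/ and viewed, at most 11 in all, crops included, and the job is handed in when it is done.

```bash
mkdir -p pics; ls; cat > h.py <<'E'
import numpy as np, cv2
from plant import env, eoat, kin, optics, order, sensors
def cam(n):
    p=optics.camera_params(n); R=cv2.Rodrigues(np.array(p['rvec'],float))[0]
    return np.array(p['intrinsics'],float),float(p['k1']),R,np.array(p['tvec'],float).ravel()
def ray(c,uv):
    K,k1,R,t=c; uv=np.atleast_2d(np.array(uv,float))
    d=np.stack([(uv[:,0]-K[0,2])/K[0,0],(uv[:,1]-K[1,2])/K[1,1]],1); s=d.copy()
    for _ in range(20): s=d/(1+k1*(s**2).sum(1,keepdims=True))
    return np.c_[s,np.ones(len(s))]
def onz(c,uv,z):
    K,k1,R,t=c; d=ray(c,uv)@R; o=-R.T@t
    return o+d*((z-o[2])/d[:,2])[:,None]
def dep(c,uv,D):
    K,k1,R,t=c; return (ray(c,uv)*np.atleast_1d(D)[:,None]-t)@R
def cloud(c,depth):
    v,u=np.mgrid[0:400,0:640]; uv=np.c_[u.ravel(),v.ravel()]
    return dep(c,uv,depth.ravel()).reshape(400,640,3)
def proj(c,P):
    K,k1,R,t=c; q=np.atleast_2d(P)@R.T+t; s=q[:,:2]/q[:,2:]; s=s*(1+k1*(s**2).sum(1,keepdims=True))
    return s@K[:2,:2].T+K[:2,2]
E
python3 - <<'E'
from h import *
for n in ('scene','top'):
    im,d=optics.grab_frame(n); c=cam(n)
    cv2.imwrite(f'pics/{n}.png',im); np.savez(f'{n}.npz',im=im,d=d,K=c[0],k=c[1],R=c[2],t=c[3])
    print(n,c[0][0,0],-c[2].T@c[3],c[2][2])
print(sensors.current_time(),sensors.current_tcp_rot(),sensors.current_position())
E
```

```text
pics
scene 467.1210455933221 [ 254.25384061 -600.15626862  913.45200235] [ 0.3002663   0.57067966 -0.7643068 ]
top 388.25789445130505 [525.54958302  19.98666725 947.79351509] [ 0.06226961  0.00189211 -0.99805757]
0.1 [-5.18543065e-05  1.50870900e-01  9.88553168e-01 -7.76367436e-04] [193.74504303 619.91998343 221.76135819]
```

View pics/top.png

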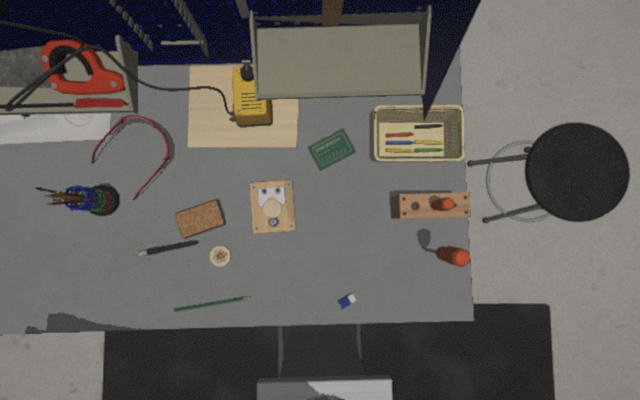

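View pics/scene.png

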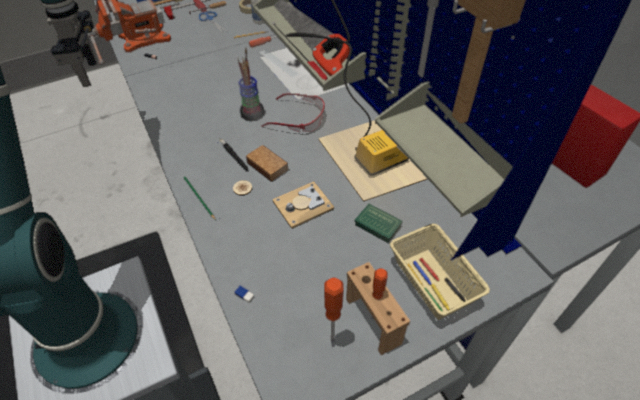

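The top view shows the jig at about (272,206), with its screw near (273,222), and the rack at (430,205) with the small screwdriver's handle at (447,204). The larger look-alike stands apart at (455,256). The scene view agrees.

```bash
python3 - <<'E'
from h import *
for n in ('top','scene'):
    z=np.load(n+'.npz'); c=(z['K'],float(z['k']),z['R'],z['t']); im=z['im']; P=cloud(c,z['d'])
    hsv=cv2.cvtColor(im,cv2.COLOR_BGR2HSV)
    red=((hsv[...,0]<12)&(hsv[...,1]>150)&(hsv[...,2]>90)&(z['d']>0)).astype(np.uint8)
    k,L,S,C=cv2.connectedComponentsWithStats(red)
    for i in range(1,k):
        if S[i,4]>40:
            q=P[L==i]; top=q[q[:,2]>q[:,2].max()-8]
            print(n,'red',C[i].round(),S[i,4],'zmin/max',q[:,2].min().round(),q[:,2].max().round(),'top mean',top.mean(0).round(1),'all',q.mean(0).round(1))
    m=((abs(P[...,2]-110)<8)&(P[...,0]>350)&(P[...,1]<-180)&(P[...,1]>-480)).astype(np.uint8)
    m=cv2.morphologyEx(m,cv2.MORPH_OPEN,np.ones((3,3)))
    k,L,S,C=cv2.connectedComponentsWithStats(m); i=1+S[1:,4].argmax()
    q=P[L==i]; r=cv2.minAreaRect(q[:,:2].astype(np.float32)); print(n,'rack',r,q[:,2].mean(),S[i,4])
    m=((abs(P[...,2]-12)<5)&(hsv[...,1]>60)&(hsv[...,2]>90)&(P[...,0]>400)&(P[...,0]<620)&(abs(P[...,1]-110)<110)).astype(np.uint8)
    m=cv2.morphologyEx(m,cv2.MORPH_CLOSE,np.ones((5,5)))
    k,L,S,C=cv2.connectedComponentsWithStats(m)
    for i in range(1,k):
        if S[i,4]>300:
            q=P[L==i];print(n,'jig?',C[i].round(),cv2.minAreaRect(q[:,:2].astype(np.float32)),q.mean(0).round(1))
    if n=='top': print('screw',onz(c,[[273,222.5]],26),'disc',onz(c,[[271,207]],18))
z=np.load('top.npz');im=z['im']
a=cv2.resize(im[170:240,240:305],None,fx=6,fy=6,interpolation=2);b=cv2.resize(im[180:275,385:480],None,fx=4.42,fy=4.42,interpolation=2)
h=min(a.shape[0],b.shape[0]);cv2.imwrite('pics/c1.png',np.hstack([a[:h,:390],b[:h,:400]]))
E
```

```text
top red [58. 46.] 288 zmin/max 155.0 180.0 top mean [897.1 514.  175.2] all [894.4 522.3 173.5]
top red [91. 80.] 1325 zmin/max 127.0 199.0 top mean [871.  455.2 199. ] all [834.3 474.5 143.9]
top red [46. 65.] 47 zmin/max 152.0 163.0 top mean [862.5 556.5 158.1] all [861.  557.4 157. ]
top red [ 98. 102.] 270 zmin/max 127.0 135.0 top mean [790.  466.9 130.1] all [790.  466.9 130.1]
top red [447. 204.] 112 zmin/max 184.0 198.0 top mean [ 552.2 -244.5  194. ] all [ 552.  -243.9  193.6]
top red [460. 257.] 230 zmin/max 231.0 244.0 top mean [ 453.2 -248.1  240.4] all [ 453.3 -246.6  239.4]
top rack ((552.5770263671875, -250.9342803955078), (141.0290985107422, 51.76564407348633), 88.71808624267578) 110.92310604772221 1289
top jig? [272. 210.] ((562.7590942382812, 93.33810424804688), (118.69093322753906, 142.90386962890625), 2.791907787322998) [553.6 112.4  17.5]
screw [[524.28836594 110.50334199  26.        ]] disc [[561.44963074 115.28961358  18.        ]]
scene red [101.  17.] 176 zmin/max -1.0 153.0 top mean [ 290.7 1134.3  148.1] all [ 277.  1133.1  117.8]
scene red [120.   6.] 102 z
[... 585 characters left out ...]
.5]
scene red [318.  70.] 75 zmin/max 121.0 130.0 top mean [788.  459.1 126.5] all [788.1 459.  126.4]
scene red [609. 109.] 1198 zmin/max 192.0 219.0 top mean [1289.8 -126.7  213.1] all [1286.5 -131.3  211.7]
scene red [379. 278.] 212 zmin/max 144.0 195.0 top mean [ 549.4 -250.8  191.4] all [ 546.1 -252.6  181.5]
scene red [332. 292.] 402 zmin/max 176.0 241.0 top mean [ 449.8 -255.   237.6] all [ 445.8 -258.5  226.3]
scene rack ((551.3385009765625, -252.0504150390625), (53.676025390625, 144.072998046875), 0.16074487566947937) 108.7348012451329 1558
scene jig? [300. 206.] ((451.323974609375, -223.47750854492188), (838.3085327148438, 141.89031982421875), 71.98912048339844) [549.9 101.5  13.9]
```

View pics/c1.png

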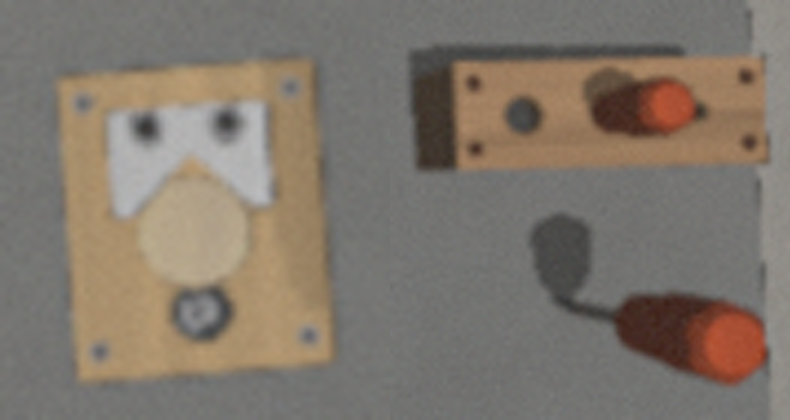

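The crop shows the jig turned slightly counter-clockwise with the screw head below the disc. The small screwdriver is in the rack's middle hole, and the large one stands about 100 mm nearer the robot. Next I'll look from close by.

```bash
cat >> h.py <<'E'
from scipy.spatial.transform import Rotation as Ro
def quat(psi):
    c,s=np.cos(psi),np.sin(psi)
    q=Ro.from_matrix(np.array([[-s,c,0],[c,s,0],[0,0,-1.]])).as_quat(); return np.r_[q[3],q[:3]]
def snap(n,tag):
    c=cam(n); im,d=optics.grab_frame(n)
    np.savez(tag+'.npz',im=im,d=d,K=c[0],k=c[1],R=c[2],t=c[3]); return c,im,d
def load(tag):
    z=np.load(tag+'.npz'); return (z['K'],float(z['k']),z['R'],z['t']),z['im'],z['d']
E
python3 - <<'E'
from h import *
for p in ([526,110,200],[552,-251,180]):
  for a in np.arange(-3,3.1,.5):
    q=kin.solve_ik(p,quat(a)); print(p,a,None if q is None else np.round(q,2))
p=optics.camera_params('wrist'); c=cam('wrist'); o=-c[2].T@c[3]; print('cam off',o-sensors.current_position(),c[2][2],'tcp rot',sensors.current_tcp_rot(),c[0][0,0])
env.reach([510,110,260],quat(np.pi/2-.05))
o=-cam('wrist')[2].T@cam('wrist')[3]; print(o,cam('wrist')[2]); snap('wrist','w1'); print(proj(cam('wrist'),[526,110,26]),sensors.current_time())
cv2.imwrite('pics/w1.png',load('w1')[1])
E
```

```text
[526, 110, 200] -3.0 [ 0.66  0.72 -1.32  1.85  0.76  1.2   2.37]
[526, 110, 200] -2.5 [-1.23  0.66  1.36  1.95 -0.72  1.14 -2.07]
[526, 110, 200] -2.0 [-1.23  0.66  1.36  1.95 -0.72  1.14 -1.57]
[526, 110, 200] -1.5 [-0.88  0.36  0.75  1.94 -0.3   0.96 -1.48]
[526, 110, 200] -1.0 [-0.79  0.34  0.64  1.93 -0.25  0.95 -1.03]
[526, 110, 200] -0.5 [-0.76  0.33  0.6   1.93 -0.23  0.94 -0.55]
[526, 110, 200] 0.0 [-0.71  0.32  0.54  1.93 -0.2   0.94 -0.07]
[526, 110, 200] 0.5 [-0.66  0.32  0.47  1.93 -0.18  0.94  0.4 ]
[526, 110, 200] 1.0 [-0.6   0.31  0.4   1.92 -0.15  0.94  0.87]
[526, 110, 200] 1.5 [-0.53  0.31  0.32  1.92 -0.12  0.93  1.34]
[526, 110, 200] 2.0 [-0.44  0.3   0.21  1.91 -0.08  0.93  1.8 ]
[526, 110, 200] 2.5 [-0.37  0.3   0.12  1.91 -0.04  0.93  2.27]
[526, 110, 200] 3.0 [-0.29  0.3   0.02  1.9  -0.01  0.93  2.74]
[552, -251, 180] -3.0 [-0.48  0.85  1.34  1.81 -0.88  1.25 -1.88]
[552, -251, 180] -2.5 [-0.48  0.85  1.34  1.81 -0.88  1.25 -1.38]
[552, -251, 180] -2.0 [-0.27  0.57  0.89  1.8  -0.51  1.03 -1.18]
[552, -251, 180] -1.5 [-0.3   0.59  0.94  1.8  -0.55  1.04 -0.65
[... 300 characters left out ...]
.77  1.79 -0.43  1.    1.74]
[552, -251, 180] 1.5 [-0.21  0.54  0.8   1.79 -0.45  1.    2.26]
[552, -251, 180] 2.0 [-0.25  0.56  0.86  1.79 -0.49  1.02  2.8 ]
[552, -251, 180] 2.5 [ 1.12  0.74 -1.11  1.7   0.71  1.16  2.31]
[552, -251, 180] 3.0 [-0.48  0.85  1.34  1.81 -0.88  1.25 -2.16]
cam off [-75.87022257  24.10406914 162.8647862 ] [ 0.27043209 -0.0852855  -0.95895405] tcp rot [-5.18543065e-05  1.50870900e-01  9.88553168e-01 -7.76367436e-04] 347.00484568141553
[430.42594652 114.77010999 422.80204905] [[ 4.67975082e-02  9.98904153e-01  6.97605447e-04]
 [ 9.57945487e-01 -4.50765516e-02  2.83387631e-01]
 [ 2.83108527e-01 -1.25935670e-02 -9.59005195e-01]]
[[314.86210687 184.54919942]] 2.3083
```

View image.

View pics/w1.png

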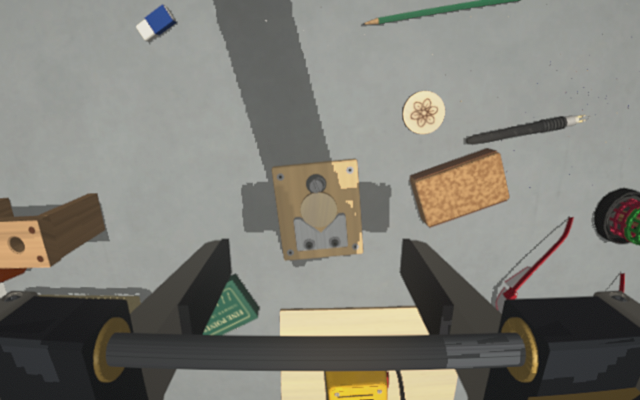

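The screw head is at about (316,184), just above the disc. I'll go lower for the slot angle.

```bash
python3 - <<'E'
from h import *
env.move_linear([515,112,75],quat(np.pi/2-.05),v=250); env.sleep(.2)
c,im,d=snap('wrist','w2'); u=proj(c,[526,110,26])[0].astype(int); print(u,sensors.current_time())
a=im[u[1]-50:u[1]+50,u[0]-60:u[0]+60]; cv2.imwrite('pics/w2.png',cv2.resize(a,None,fx=6,fy=6,interpolation=2))
E
```

```text
[312 240] 3.45
```

View pics/w2.png

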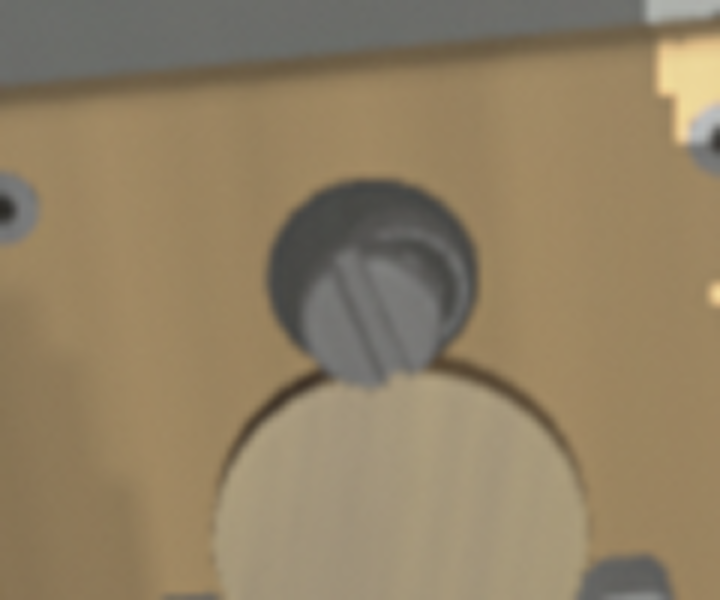

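The head is centred at about crop (371,316). The slot runs from roughly (351,255) to (397,372), and the disc lies just below it.

```bash
python3 - <<'E'
from h import *
c,im,d=load('w2'); o=np.array([312-60,240-50])
f=lambda p:(np.array(p)+.5)/6-.5+o
cen=onz(c,f([[371,316]]),26)[0]; a,b=onz(c,f([[351,255],[397,372]]),26)
print('centre',cen,'slot mid',(a+b)/2,'slot yaw',np.arctan2(*(b-a)[1::-1]))
# structure tensor on the head
g=cv2.GaussianBlur(cv2.cvtColor(im,cv2.COLOR_BGR2GRAY).astype(np.float32),(0,0),.7)
gx,gy=cv2.Sobel(g,5,1,0),cv2.Sobel(g,5,0,1); p=f([371,316]); v,u=np.mgrid[0:400,0:640]
m=(np.hypot(u-p[0],v-p[1])<7.5)
w,V=np.linalg.eigh(np.cov(np.stack([gx[m],gy[m]])-0)); t=V[:,0]
a,b=onz(c,[p-8*t,p+8*t],26); print('tensor',w,t,'yaw',np.arctan2(*(b-a)[1::-1]))
P=cloud(c,d); print('depth z head',P[int(p[1])-2:int(p[1])+3,int(p[0])-2:int(p[0])+3].reshape(-1,3).mean(0))
# now above the rack
env.move_linear([515,112,260],v=250)
env.reach([545,-251,320],quat(np.pi/2)); env.sleep(.2)
c,im,d=snap('wrist','w3'); u=proj(c,[551,-251,194])[0].astype(int); print(u,sensors.current_time(),np.round(sensors.current_joint_positions(),2))
x0=max(0,u[0]-100);y0=max(0,u[1]-70);print(x0,y0)
cv2.imwrite('pics/w3.png',cv2.resize(im[y0:y0+140,x0:x0+200],None,fx=4,fy=4,interpolation=2))
E
```

```text
centre [527.28357639 110.73105312  26.        ] slot mid [527.06810301 111.09776996  26.        ] slot yaw 0.29882085757000343
tensor [  9.98606252 587.76131166] [-0.36871476 -0.92954259] yaw -2.840432881176886
depth z head [528.04135814 110.40486926  23.77651303]
[313 201] 5.975 [-0.1   0.33  0.61  1.65 -0.2   1.23  2.12]
213 131
```

View pics/w3.png

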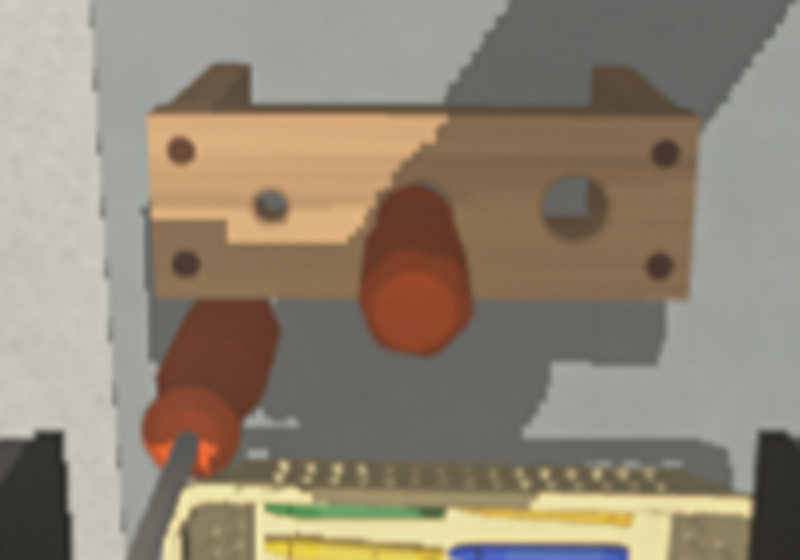

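The rack shows its 9 mm hole at crop (270,205), its 18 mm hole at (575,208), and the small driver's handle top at (415,312). A larger red handle shows at lower left, where I did not expect it, so I'll check the scene.

```bash
python3 - <<'E'
from h import *
c,im,d=snap('scene','s2'); c2,im2,d2=snap('top','t2')
print(sensors.current_contact_force())
a=im[180:380,260:500];b=im2[150:300,380:500]
cv2.imwrite('pics/s2.png',np.hstack([cv2.resize(a,(480,400)),cv2.resize(b,(320,400))]))
c,im,d=load('w3');P=cloud(c,d)
for q in ((190,400),(230,330),(200,445),(165,500),(415,312),(420,240),(270,170)):
    print(q,P[131+q[1]//4,213+q[0]//4].round(0))
E
```

```text
[ 0.39772713 -0.11914941  0.03187236]
(190, 400) [ 611. -313.  111.]
(230, 330) [ 606. -308.   57.]
(200, 445) [ 623. -309.  114.]
(165, 500) [ 619. -312.  161.]
(415, 312) [ 557. -249.  194.]
(420, 240) [ 545. -247.  180.]
(270, 170) [ 543. -288.  111.]
```

View pics/s2.png

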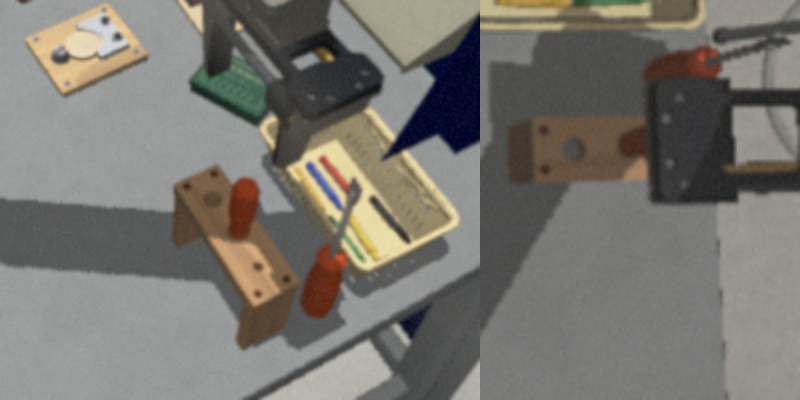

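The large look-alike now stands handle-down beside the rack at about (610,-311). At the start it was at (452,-250). Before going on I'll check whether it is still moving and why it moved.

```bash
python3 - <<'E'
from h import *
c0,i0,d0=load('s2'); c,im,d=snap('scene','s3')
df=cv2.absdiff(i0,im).max(2); print('changed px',(df>40).sum(), sensors.current_time())
P=cloud(c,d); hsv=cv2.cvtColor(im,cv2.COLOR_BGR2HSV)
m=(P[...,0]>560)&(P[...,0]<720)&(P[...,1]<-270)&(P[...,1]>-400)&(d>0)
red=m&(hsv[...,0]<12)&(hsv[...,1]>150)&(hsv[...,2]>60)&(P[...,0]>575)
q=P[red];print('handle',q.min(0).round(),q.max(0).round(),q.mean(0).round())
for z in range(120,280,20):
    s=P[m&(abs(P[...,2]-z)<10)]; print(z,len(s),s.mean(0).round() if len(s) else '')
for t in('w1','w2'): # was it visible earlier?
    cc,ii,dd=load(t); print(t,proj(cc,[[452,-250,200],[610,-312,60]]).round())
E
```

```text
changed px 5 6.125
handle [ 600. -334.   -0.] [ 673. -294.  117.] [ 611. -322.   72.]
120 167 [ 597. -312.  112.]
140 26 [ 617. -317.  140.]
160 20 [ 617. -317.  160.]
180 25 [ 616. -317.  180.]
200 27 [ 617. -318.  200.]
220 44 [ 616. -317.  221.]
240 34 [ 618. -316.  236.]
260 0 
w1 [[-135.  170.]
 [ -13.  272.]]
w2 [[10290.  -378.]
 [ -144.   350.]]
```

The look-alike is standing still and upright at (617,-317), up to about z = 245. That is clear of my grasp as long as I close along y. I'll measure the handle top, grasp it, and read its width to learn the blade direction.

```bash
python3 - <<'E'
from h import *
c,im,d=load('w3');P=cloud(c,d)
hsv=cv2.cvtColor(im,cv2.COLOR_BGR2HSV)
m=((P[...,2]>190)&(P[...,2]<200)&(abs(P[...,1]+250)<25)&(abs(P[...,0]-552)<25)&(hsv[...,0]<14)).astype(np.uint8)
cn=max(cv2.findContours(m,0,2)[0],key=cv2.contourArea)
q=onz(c,cn[:,0,:],194)[:,:2].astype(np.float32)
print('rect',cv2.minAreaRect(q),'circ',cv2.minEnclosingCircle(q),len(q))
ctr=q.mean(0)
for a in range(-45,50,10):
    r=np.radians(a);w=(q-ctr)@[[np.cos(r)],[np.sin(r)]];print(a,round(float(np.ptp(w)),1),end='; ')
f=lambda p:(np.array(p)+.5)/4-.5+[213,131]
h=onz(c,f([[270,205],[575,208]]),110);print('\nholes',h,'mid',h.mean(0), 'yaw',np.arctan2(*(h[1]-h[0])[1::-1])-np.pi/2)
E
```

```text
rect ((555.6058959960938, -248.3637237548828), (23.677989959716797, 22.514598846435547), 75.37052154541016) circ ((555.4539794921875, -248.37327575683594), 12.216897010803223) 57
-45 23.9; -35 23.7; -25 23.3; -15 22.6; -5 23.4; 5 24.1; 15 24.3; 25 24.2; 35 23.9; 45 23.4; 
holes [[ 552.85916541 -288.11852192  110.        ]
 [ 553.41103299 -204.04506699  110.        ]] mid [ 553.1350992  -246.08179446  110.        ] yaw -0.006564017863440075
```

```bash
python3 - <<'E'
from h import *
psi=np.radians(80)
eoat.move_gripper(60,10)
env.move_linear([554.3,-247.3,230],quat(psi),v=200)
print('guard',env.move_linear([554.3,-247.3,154],v=100,guard=6),sensors.current_position())
for f in (5,15,40):
    eoat.move_gripper(0,f); print(f,sensors.current_width(),sensors.current_finger_force(),sensors.current_contact_force())
print(sensors.current_time(),sensors.current_wrist_torque())
E
```

```text
guard False [ 554.6957685  -247.63755971  154.60802146]
5 32.60049054730208 4.99636335298419 [-0.52602421 -0.28395444  0.3201886 ]
15 32.4749512565747 14.994334951043129 [-0.6954694  -0.58743579  2.38274063]
40 31.950834840823063 39.99145522713661 [0.08308008 0.8696884  2.92700041]
9.2167 [ 0.0152902  -0.00312378 -0.01185962]
```

Width is 32 mm, so the pads are on the corners. I'll open, turn 45° and regrip on the flats.

```bash
python3 - <<'E'
from h import *
eoat.move_gripper(60,10)
env.move_linear([554.3,-247.3,154],quat(np.radians(35)),v=60)
for f in (5,15,40):
    eoat.move_gripper(0,f); print(f,sensors.current_width(),sensors.current_finger_force(),sensors.current_contact_force())
print(sensors.current_time(),sensors.current_wrist_torque(),sensors.current_position(),np.round(sensors.current_joint_positions(),2))
E
```

```text
5 31.88113712589242 4.996058545075357 [ 0.36424408 -0.74742917 -0.4885237 ]
15 31.34970216915436 14.993340466171503 [0.63576739 0.20066942 0.5968685 ]
40 30.579181668043173 39.98939462006092 [-0.04749266  0.78013312  0.31060111]
11.7 [-0.0725321  -0.14057961 -0.04076575] [ 554.37771275 -247.32297215  154.06775631] [-0.19  0.56  0.76  1.81 -0.47  0.96  1.38]
```

Both readings fit flats about halfway between the two angles, since a 26 × 24 rectangle about 22° off spans 32 mm. I'll regrip at 56°.

```bash
python3 - <<'E'
from h import *
eoat.move_gripper(45,10)
env.move_linear([554.3,-247.3,154],quat(np.radians(56)),v=60)
for f in (5,15,50):
    eoat.move_gripper(0,f); print(f,sensors.current_width(),sensors.current_finger_force(),sensors.current_contact_force())
print(sensors.current_time(),sensors.current_wrist_torque(),sensors.current_position(),np.round(sensors.current_joint_positions(),2))
E
```

```text
5 34.947416426759425 4.999621007591486 [-0.27082128 -0.16182088 -1.09341661]
15 34.36056378534945 14.999214559793472 [-0.21114199 -0.16659041 -0.12833956]
50 33.31467346644959 49.99849945306778 [ 0.11857426 -0.49981593 -0.79504851]
13.3667 [-0.21488294  0.084313   -0.04551849] [ 554.24331698 -247.34897181  153.93871285] [-0.13  0.54  0.67  1.81 -0.41  0.94  1.69]
```

Now 35 mm, which is the diagonal, so the flats are at 11° / 101°. I'll use 11°, which also keeps the gripper body clear of the look-alike.

```bash
python3 - <<'E'
from h import *
eoat.move_gripper(45,10)
env.move_linear([554.3,-247.3,154],quat(np.radians(11)),v=80)
for f in (5,15,50):
    eoat.move_gripper(0,f); print(f,sensors.current_width(),sensors.current_finger_force(),sensors.current_contact_force())
print(sensors.current_time(),sensors.current_wrist_torque(),sensors.current_position(),np.round(sensors.current_joint_positions(),2))
E
```

```text
5 28.114431002914888 4.810125364456326 [0.44283611 0.03833023 1.41740893]
15 28.32117919019488 14.434768070932478 [ 0.51719949 -0.60124458  1.60696264]
50 27.118766935782304 48.475658940151334 [0.41596563 0.01703301 0.97400744]
15.5 [-0.01034111 -0.05762958 -0.04029828] [ 554.44534657 -247.34765406  154.11814008] [-0.26  0.6   0.87  1.81 -0.54  0.98  1.03]
```

```bash
python3 - <<'E'
from h import *
eoat.move_gripper(36,10)
env.move_linear([554.3,-247.3,154],quat(np.radians(17)),v=80)
for f in (5,50):
    eoat.move_gripper(0,f); print(f,sensors.current_width(),sensors.current_finger_force(),sensors.current_contact_force())
print(sensors.current_time(),sensors.current_wrist_torque(),sensors.current_position(),np.round(sensors.current_joint_positions(),2))
E
```

```text
5 26.314446634827885 4.930982664227486 [ 0.23513739 -0.00928331  1.08903984]
50 26.213582233067296 49.74424481391907 [-0.64289489 -0.6066476  -0.12426321]
16.6167 [-0.15347177  0.01447055 -0.05922171] [ 554.29680218 -247.32264076  153.98203552] [-0.24  0.59  0.84  1.81 -0.53  0.98  1.11]
```

Steady at 26.2 mm, so the pads are on the 26 mm faces and the blade lies along the tool's y axis. I'll lift, hover over the screw, and check tip against screw.

```bash
python3 - <<'E'
from h import *
env.move_linear([554.3,-247.3,285],v=200)
c,im,d=snap('scene','s4'); i0=load('scene')[1]
df=cv2.absdiff(i0,im).max(2); print('jig change',(df[175:230,270:340]>40).sum(),'width',sensors.current_width(),sensors.current_contact_force())
yaw=.30
env.reach([527.2,111,230],quat(yaw)); print(np.round(sensors.current_joint_positions(),2))
env.move_linear([527.2,111,173],v=120); env.sleep(.2)
print(sensors.current_position(),sensors.current_time(),sensors.current_contact_force())
c,im,d=snap('scene','s5'); u=proj(c,[527,111,34])[0].astype(int); print(u)
a=cv2.resize(im[u[1]-35:u[1]+25,u[0]-35:u[0]+35],None,fx=8,fy=8,interpolation=2)[:400]
c,iw,d=snap('wrist','w5'); P=cloud(c,d); hsv=cv2.cvtColor(iw,cv2.COLOR_BGR2HSV)
m=((hsv[...,0]<14)&(hsv[...,1]>140)&(P[...,2]>204)&(P[...,2]<225)).astype(np.uint8)
v,uu=np.nonzero(m); print('handle top px',len(v),uu.mean(),v.mean(),P[m>0].mean(0),'cast',onz(c,[[uu.mean(),v.mean()]],213))
b=iw[200:400,270:400] if len(v)==0 else iw[int(max(0,v.mean()-70)):,:][:140,240:400]
cv2.imwrite('pics/s5.png',np.hstack([a[:,:500],cv2.resize(b,(290,400))[: a.shape[0]]]))
E
```

```text
jig change 49 width 26.110518026473972 [ 0.78920201 -0.35019571 -1.41290842]
[-1.06  0.38  1.    1.91 -0.37  1.04  0.4 ]
[527.75995178 111.07566159 173.75694245] 19.6583 [-0.07384656 -0.66766705 -1.83496007]
[289 201]
handle top px 2607 315.15381664748753 298.32297660145764 [527.65582743 113.5197787  212.30248138] cast [[527.52577979 113.93798173 213.        ]]
```

View pics/s5.png

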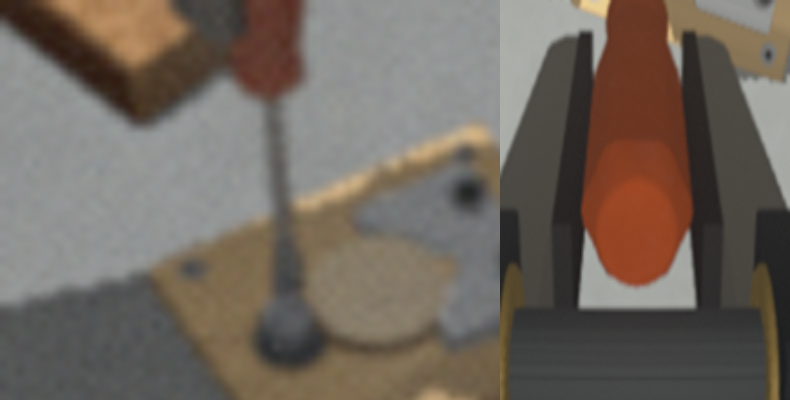

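The left crop shows the blade straight above the screw head at (287,330). The right crop shows the handle centred between the jaws, with its top at (637,230). Next is a gentle guarded descent with a small search across the slot.

```bash
cat >> h.py <<'E'
def fz(): return np.mean([sensors.current_contact_force() for _ in range(5)],0)
E
python3 - <<'E'
from h import *
c,im,d=load('w5'); h=onz(c,[[315.6,308.5]],213.5)[0]; yaw=.30; n=np.array([-np.sin(yaw),np.cos(yaw)]); t=np.array([np.cos(yaw),np.sin(yaw)])
e=h[:2]-np.array([527.76,111.08]); print('handle offset across',e@n,'along',e@t)
for s in (0,-1.5,1.5,-3,3):
    p=np.array([527.2,111.0])+s*n
    if s!=0: env.move_linear([*p,168],v=30)
    g=env.move_linear([*p,158.5],v=12,guard=3.5); z=sensors.current_position()[2]
    print(s,g,sensors.current_position().round(2) if hasattr(sensors.current_position(),'round') else sensors.current_position(),fz().round(2),round(sensors.current_time(),2),round(sensors.current_width(),2))
    if z<162.9: break
E
```

```text
handle offset across -1.686480220260608 along 0.8103250700763676
0 True [526.68 111.37 163.32] [-0.19  0.59 -0.74] 20.54 25.94
-1.5 True [527.69 109.57 164.64] [-0.26 -0.12  4.9 ] 21.3 26.0
1.5 True [526.86 112.21 161.13] [-0.13 -0.54  4.95] 22.21 26.15
```

At +1.5 mm the tip dropped to z = 161.1, against 164.6 on top of the head, so the blade is seated in the slot. I'll check the torque noise and begin turning.

```bash
cat >> h.py <<'E'
def avg(n=10,dt=.01):
    a=[]
    for _ in range(n):
        a.append(np.r_[sensors.current_contact_force(),sensors.current_wrist_torque()[2],sensors.current_position()]); env.sleep(dt)
    a=np.array(a); return a.mean(0),a.std(0)
E
python3 - <<'E'
from h import *
print([round(float(sensors.current_wrist_torque()[2]),3) for _ in range(4)])
m,s=avg(); print(m.round(3),s.round(3))
yaw=.30; n=np.array([-np.sin(yaw),np.cos(yaw)]); p=[*(np.array([527.2,111.0])+1.5*n),161.3]
for k in range(1,4):
    env.move_linear(p,quat(yaw-.1*k),v=20); m,s=avg(8); print(round(yaw-.1*k,2),m.round(3),s[3].round(3),round(sensors.current_time(),2))
E
```

```text
[0.022, 0.022, 0.022, 0.022]
[-2.38000e-01  1.64000e-01  4.90300e+00  7.00000e-03  5.26835e+02
  1.12247e+02  1.61116e+02] [0.623 0.577 0.437 0.025 0.013 0.017 0.009]
0.2 [-3.00000e-02 -7.07000e-01  1.64200e+00  5.00000e-03  5.26836e+02
  1.12268e+02  1.61297e+02] 0.017 22.61
0.1 [ 4.00000e-01 -5.65000e-01  1.61900e+00  4.70000e-02  5.26922e+02
  1.12334e+02  1.61344e+02] 0.028 22.93
-0.0 [ 6.86000e-01 -1.01800e+00  1.21900e+00  5.10000e-02  5.26994e+02
  1.12388e+02  1.61358e+02] 0.023 23.24
```

```bash
python3 - <<'E'
from h import *
yaw=.30; n=np.array([-np.sin(yaw),np.cos(yaw)]); p=[*(np.array([527.2,111.0])+1.5*n),161.2]
a=0.0; st=.1; hist=[]
while a>-1.75:
    a-=st; env.move_linear(p,quat(a),v=20); m,s=avg(14 if st>.05 else 24)
    hist.append(m[3]); print(round(a,2),m[:3].round(1),m[3].round(3),m[6].round(2),round(sensors.current_time(),2),flush=True)
    if m[3]>.115 or m[2]>9 or sensors.current_time()>36: break
    if m[3]>.078: st=.04
E
```

```text
-0.1 [ 1.2 -0.9  2. ] 0.048 161.34 23.61
-0.2 [ 1.7 -0.8  2.2] 0.058 161.34 23.98
-0.3 [ 2.5 -1.2  2. ] 0.051 161.34 24.34
-0.4 [ 3.5 -1.4  1.9] 0.048 161.35 24.71
-0.5 [ 4.5 -1.5  1.6] 0.053 161.34 25.07
-0.6 [ 5.2 -1.7  2.1] 0.044 161.35 25.44
-0.7 [ 4.9 -1.7  1.7] 0.063 161.35 25.81
-0.8 [ 5.2 -1.7  1.7] 0.058 161.36 26.18
-0.9 [ 5.3 -2.1  1.6] 0.088 161.37 26.54
-0.94 [ 5.4 -2.   1.6] 0.099 161.4 26.99
-0.98 [ 5.5 -2.3  1.6] 0.099 161.41 27.44
-1.02 [ 5.  -2.2  3.2] 0.106 161.59 27.89
-1.06 [ 5.  -2.4  3.5] 0.131 161.61 28.34
```

```bash
python3 - <<'E'
from h import *
m,s=avg(40); print(m.round(3),s[3].round(3),round(sensors.current_time(),2),sensors.current_width())
E
```

```text
[ 4.97900e+00 -2.45900e+00  3.42300e+00  1.32000e-01  5.27518e+02
  1.11974e+02  1.61610e+02] 0.03 28.68 26.06784962764784
```

The reading is steady at 0.132 N m, a good grip. I'll ease off the blade slack, lift out, and carry the driver back to the pick-up pose.

```bash
python3 - <<'E'
from h import *
yaw=.30; n=np.array([-np.sin(yaw),np.cos(yaw)]); p=np.array([*(np.array([527.2,111.0])+1.5*n),161.2])
env.move_linear(p+[0,0,.3],quat(-.95),v=20); m,_=avg(6); print(m.round(2))
env.move_linear(p+[0,0,12],v=40)
env.move_linear(p+[0,0,128],v=200)
P=[554.3,-247.3]
env.reach([*P,290],quat(np.radians(17))); env.sleep(.2)
m,_=avg(6); print(m.round(2),sensors.current_width(),round(sensors.current_time(),2))
c,im,d=snap('scene','s6'); u=proj(c,[554,-247,150])[0].astype(int)
ct,it,dt=snap('top','t6')
a=cv2.resize(im[u[1]-60:u[1]+60,u[0]-60:u[0]+60],(480,480),interpolation=2)
b=cv2.resize(it[175:240,245:300],(300,355),interpolation=2); b=cv2.copyMakeBorder(b,0,125,0,0,0)
cv2.imwrite('pics/s6.png',np.hstack([a,b]))
E
```

```text
[ 4.4800e+00 -9.8000e-01  1.1000e+00  5.0000e-02  5.2687e+02  1.1252e+02
  1.6156e+02]
[-7.0000e-02 -2.6000e-01 -1.9500e+00  1.0000e-02  5.5473e+02 -2.4620e+02
  2.8975e+02] 25.67171159599338 31.88
```

View pics/s6.png

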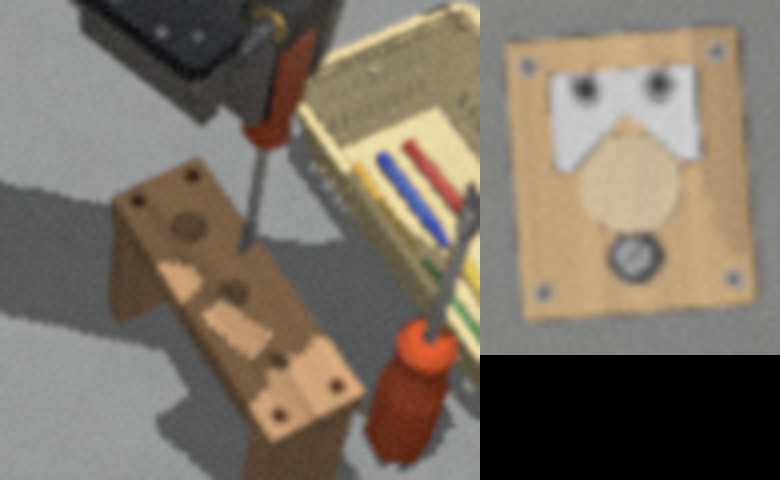

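The driver hangs over the rack with its tip at crop (243,250). The top crop shows the disc against the V stop. I'll check for a tilt of the driver in the jaws by comparing with a vertical line.

```bash
python3 - <<'E'
from h import *
c,im,d=load('s6'); u=proj(c,[554,-247,150])[0].astype(int); o=u-60
m,_=avg(5); x,y,z=m[4:7]; print(m[4:7].round(2))
for dz in (-44,-80,-139): print(dz,((proj(c,[x,y,z+dz])[0]-o)*4+1.5).round(1))
print('hole proj',((proj(c,[[554.3,-247.3,110],[553.1,-246.1,110]])-o)*4+1.5).round(1))
# same check from the pickup lift (s4) : tip pixel
c4,i4,_=load('s4'); a=i4[u[1]-60:u[1]+60,u[0]-60:u[0]+60]; cv2.imwrite('pics/s4c.png',np.hstack([cv2.resize(a[30:80,35:85],(400,400),interpolation=2),cv2.resize(im[u[1]-30:u[1]+20,u[0]-25:u[0]+25],(400,400),interpolation=2)]))
E
```

```text
[ 554.54 -246.76  289.95]
-44 [263.7 126.6]
-80 [256.1 172.3]
-139 [244.6 240.8]
hole proj [[237.5 285.4]
 [234.1 284.5]]
```

View pics/s4c.png

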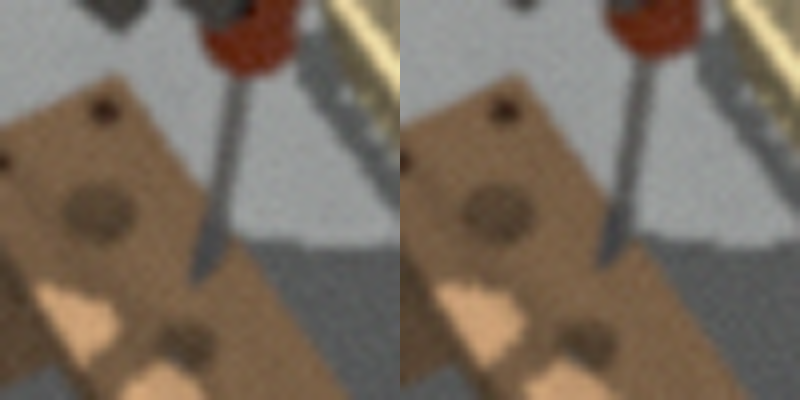

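The driver sits in the jaws as it did at pick-up (left is the pick-up lift, right is now; any difference is 1 mm or less). Now a guarded insertion.

```bash
python3 - <<'E'
from h import *
P=[554.3,-247.3]
env.move_linear([*P,255],v=120)
g=env.move_linear([*P,225],v=40,guard=4); print(g,avg(5)[0].round(2),round(sensors.current_time(),2))
if not g:
    g=env.move_linear([*P,160],v=70,guard=6); print(g,avg(5)[0].round(2))
    if not g:
        g=env.move_linear([*P,152.5],v=15,guard=4); print(g,avg(5)[0].round(2),sensors.current_time())
E
```

```text
True [ 1.6000e-01  0.0000e+00 -1.7600e+00  2.0000e-02  5.5416e+02 -2.4711e+02
  2.4685e+02] 32.88
```

```bash
python3 - <<'E'
from h import *
P=[554.3,-247.3]
g=env.move_linear([*P,225],v=30,guard=5); print(g,avg(5)[0].round(2),round(sensors.current_time(),2))
if not g:
    g=env.move_linear([*P,162],v=60,guard=7); print(g,avg(5)[0].round(2))
    if not g:
        g=env.move_linear([*P,152],v=12,guard=4); print(g,avg(5)[0].round(2),sensors.current_time())
E
```

```text
False [-1.2000e-01 -4.0000e-02 -2.0600e+00 -2.0000e-02  5.5429e+02 -2.4737e+02
  2.2509e+02] 33.81
False [-1.9000e-01  2.2000e-01 -1.5000e+00 -0.0000e+00  5.5457e+02 -2.4747e+02
  1.6243e+02]
True [-3.1000e-01  4.2000e-01  5.8300e+00 -0.0000e+00  5.5424e+02 -2.4723e+02
  1.5398e+02] 35.7417
```

Contact came at z = 154.0, the original rest height. I'll release gently, retreat and check.

```bash
python3 - <<'E'
from h import *
P=[554.3,-247.3]
env.move_linear([*P,154.3],v=10); eoat.move_gripper(28,5); eoat.move_gripper(60,10)
env.move_linear([*P,300],v=150)
env.reach([480,-60,330],quat(np.radians(17))); env.sleep(.3)
print(sensors.current_time(),sensors.current_contact_force())
c,im,d=snap('scene','s7'); c2,i2,d2=snap('top','t7')
for n,cc,ii,dd in (('scene',c,im,d),('top',c2,i2,d2)):
    Q=cloud(cc,dd);hsv=cv2.cvtColor(ii,cv2.COLOR_BGR2HSV)
    m=(hsv[...,0]<12)&(hsv[...,1]>140)&(hsv[...,2]>60)&(abs(Q[...,0]-554)<35)&(abs(Q[...,1]+248)<35)&(Q[...,2]>115)
    q=Q[m]; print(n,q.min(0).round(),q.max(0).round(),q[q[:,2]>188].mean(0).round(1))
a=cv2.resize(im[180:360,250:470],(489,400));b=cv2.resize(i2[170:240,245:300],(310,400),interpolation=2)
cv2.imwrite('pics/s7.png',np.hstack([a,b]))
E
```

```text
39.1583 [-0.32325987  0.67447693  0.09732729]
scene [ 540. -265.  115.] [ 562. -242.  196.] [ 551.2 -253.3  191.7]
top [ 543. -258.  120.] [ 565. -236.  200.] [ 553.5 -246.4  193.9]
```

View pics/s7.png

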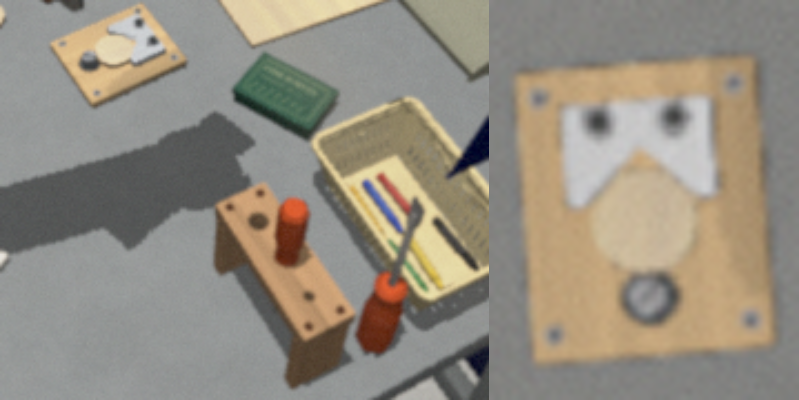

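The small driver is upright in the middle hole with its handle top at z = 194, at (292,210) in the crop. The disc is held between the cam and the V stop at (645,215), and the robot is clear of everything.

```bash
python3 -c "
from h import *
print(order.finish_job())"
```

```text
the job is handed in; nothing more can be done
None
```

The job is handed in: the disc is clamped against the V stop at about 0.13 N m and the screwdriver hangs upright in the middle hole, but the large look-alike screwdriver moved from about (452,-250) to (617,-317) and turned over during my first move to the rack; I found no sign that the arm touched it, but can't rule it out, and left it there.

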